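Shut the rolling mill's guard and present a silver strip to the rolls

ROBOT

A 6-joint arm with a two-finger parallel gripper is mounted at the origin on a cart in front of the work surface, level with it; the furniture and walls round the work are solid. World frame = base frame: x ahead of the robot, y to its left, z up, the work surface at z = 0. Lengths are in mm, angles in rad, forces in N, time in s.
With the tool pointing down it reaches from about 300 to 775 mm from the base axis. Payload 14.6 kg.
Tool frame: the origin (TCP) lies on the centre line of the jaws, within the pads' length; the fingertips stand 22 mm ahead of it and the grasp point (between the pads) lies 3 mm ahead of it (tcp_to_tips is the y of the fingertips in the tool frame, in mm); y points along the fingers, z is the direction in which the jaws open and shut, and the axes are right-handed (so a half turn about y gives the same grasp; the last joint's range is limited). The gripper opens to 94 mm and grips with 3 to 60 N. Pads are 16 mm wide; open, the fingers measure 119 mm over their backs; the gripper's body (75 mm by 177 mm) begins 78 mm behind the grasp point.
Start: joints at [-1.38, 0.3, 1.521, -0, 1.321, -0.067], TCP at [140.218, -531.816, 227.446] pointing down, gripper open.
Joint ranges: [-3.03, 3.03], [-0.79, 2.21], [0.23, 2.52], [-1.04, 4.18], [0, 3.07], [-2.55, 2.55]. Speed limits (rad/s): [2.22, 2.22, 2.57, 3.14, 3.14, 3.14].

INTERFACE

Orientations are given as a rotation vector (axis times angle).
In Python, from workcell import goto, move_straight, set_joints, ungrasp, grab, pause, ik, observe, read_camera, calibration, IKError, finish_job, tcp_to_tips gives the robot as it stands. Calls block until the motion is done:
- goto(position, orientation): joint-space move of the TCP to a pose.
- move_straight(position, rotation=None, vel=150, force_limit=None): straight line of the TCP; rotation=None keeps the orientation; vel is the mean speed in mm/s. With force_limit (N) it stops when the force on the tool has changed by that much, and returns True; else False.
- set_joints(angles): joint-space move.
- ungrasp() and grab(force=None): open the fingers fully, or close them until they stop; force is the grip in N (None keeps the last).
- pause(seconds).
- ik(position, orientation): joint angles nearest the present ones, or None.
- observe(): the state.
- read_camera(name): name is "scene" or "top"; returns (picture, depth): 480x640x3 uint8, red, green, blue; 480x640 float32, mm along the optical axis (not along the pixel's ray), 0 where there is no reading.
- calibration(name): a dict with "vfov" (degrees; the focal length in pixels is half the picture's height over the tangent of half this angle, whatever the lens; pixels are square), "cx", "cy" (the principal point, pixels), "rvec" (rotation vector, rad) and "tvec" (3), from world to camera coordinates, as OpenCV has them. Camera axes: x right, y down, z forward; pixel columns grow to the right and rows downward; lengths in mm; the calibration is good to about 2 mm. A picture is of the moment at which its call begins. calibration takes no time and is no camera call.
A pose or a line that the arm cannot do raises IKError and nothing moves.
- finish_job(): hands the job in, once; it reports no verdict.
The state is a dict: "time": time; "joint_positions": joint angles; "joint_velocities": joint speeds; "joint_torque": joint torques, N m; "ee_pos": TCP position; "ee_rot": TCP orientation; "contact_force": force on the tool from outside, world axes, zero at the start; "torque": the same for the moment, N m; "width": opening from 0.0 (shut) to 1.0 (fully open).
Only numpy, scipy, OpenCV 4.12 (cv2) and the standard library are available. Lean on these libraries where they do the work, as an engineer would, in place of code of your own. Each camera call takes 0.05 s, during which the arm holds its last target.

TASK

Press the raised guard cover of the little rolling mill down until its catch holds it shut by itself, and take your hand off it. Then pick up the long pale silver strip that lies left of the mill, pass one end of it level and straight through the window in the front of the guard until that end is at the rolls or at most a centimetre short of them, and finish while holding the strip there in the gripper, ready for rolling. Leave the other loose things on the bench where they are.

Things in the scene. Friction and masses are not known exactly. Their poses are not given: they have to be found in the camera images.
- mill: Rolling mill fixed to the bench, place and yaw vary: grey housing 136 x 136 mm, 97 mm high with the cover shut. Origin under its centre; x from the front towards the rear, y to the left, z up. A crank with a wooden grip on its -y side reaches y = -116 mm, below z = 60 mm. The guard's top front edge is 94 mm above the bench when shut.
- mill_window (a point): Centre of the guard's window as it is when shut, on the apron's front face, 60 mm above the bench; fixed to the mill (does not swing). x points level into the window, y along it, z up. Window 38 (y) x 9 mm (z), apron 5 mm thick, bare aluminium; 45-degree lips stand out about 4 mm round it and widen its mouth.
- mill_nip (a point): Where a strip end entering level at window height meets the two steel rolls (they lie across, 24 mm diameter, 2 mm apart): 42 mm straight behind mill_window, free space between. Axes as mill_window.
- cover (a joint): How far the aluminium guard cover (112 x 134 mm top plate, apron with the window at its front edge) is pressed down about its level rear hinge: 0.78 rad = fully shut (top plate level); starts raised, between -0.07 and 0.06. A spring pushes it up; pressing it down takes about 3 to 7 N at the pad. From about 0.66 rad on it snaps shut and stays; released before that it rises again.
- cover_pad (a point): Centre of the upper face of the black rubber press pad (40 x 50 mm) on the cover; moves with the cover. In the cover's frame (x front to hinge, y along the hinge) 85 mm before and 5 mm above the hinge line. Shut, it is 30 mm behind and 36.5 mm above mill_window.
- cover_hinge (a point): Point on the hinge line at mid-width, 91.5 mm above the bench, 115 mm behind mill_window; its axes turn with the cover.
- strip_center (a point): Centre of the loose flat silver strip (plain, pale, nearly white), 34 mm wide (its x) by 125 mm long (its y) by 5 mm thick (z), very slightly arched, 28 to 56 g, lying flat on the bench (centre 3 mm up) to the left of the mill; either end may be fed. To clear the guard, take it across its width about 25 mm behind the centre, so that it projects ahead of the fingers.
- strip_end_a (a point): Middle of the strip's end edge at its +y (62 mm from the centre).
- strip_end_b (a point): Middle of the strip's end edge at its -y (62 mm from the centre).
- film_can: Bystander, loose, to be left alone: black film can, 33 dia x 54 mm; origin at the middle of its underside.
- cork_a: Bystander, loose, to be left alone: taller cork, 41 dia x 26 mm; origin at the middle of its underside.
- solder_spool: Bystander, loose, to be left alone: small white spool, 42 dia x 22 mm; origin at the middle of its underside.
- cork_b: Bystander, loose, to be left alone: flatter cork, 46 dia x 20 mm; origin at the middle of its underside.

How it is judged:
By the outcome, as a careful person would: the job done as asked, in the order asked, and still so for the second after the job is handed in, while the arm keeps its last pose, push and grip.
It also fails if it takes over 53 s, if anything falls off the work surface, if the arm or the gripper's body presses on something with over 40 N, if the wrist force passes 120 N, or if a joint passes its speed limit or range.

## Working session

There is one attempt and no reset: what is moved stays moved. The work goes in short steps, each a Python script; the robot and the scene stay as the last script left them, time stands still between calls to the robot, and variables do not carry over. Pictures are saved under pics/ and viewed, and the job is handed in when it is done.

```bash
ls; mkdir -p pics
python3 - <<'E'
from workcell import *
import cv2,numpy as np
s=observe();print(s['time'],s['ee_pos'],s['ee_rot'],s['width'],s['contact_force'],tcp_to_tips)
for n in("scene","top"):
    p,d=read_camera(n);cv2.imwrite(f"pics/{n}0.png",p[:,:,::-1]);np.save(f"{n}0.npy",d);print(n,calibration(n),(d>0).mean())
E
```

```text
pics
0.0 [ 140.16535101 -531.58651894  226.85329525] [-0.27023269  2.08529428 -2.08272755] 1.0012064477356313 [0.13065621 0.00186376 0.6962338 ] 22.0
scene {'vfov': 43.1470928806074, 'cx': 325.6695433240842, 'cy': 242.60538728003402, 'rvec': array([ 1.17782255, -2.10919225,  1.14021155]), 'tvec': array([309.24849306, 355.33423088, 876.41968727])} 0.9961328125
top {'vfov': 51.04654039926761, 'cx': 319.9081391590859, 'cy': 224.0829359603858, 'rvec': array([ 2.143545  , -2.19148749,  0.12623128]), 'tvec': array([  42.93314946,  529.79450727, 1059.20295107])} 0.9960514322916667
```

View pics/scene0.png

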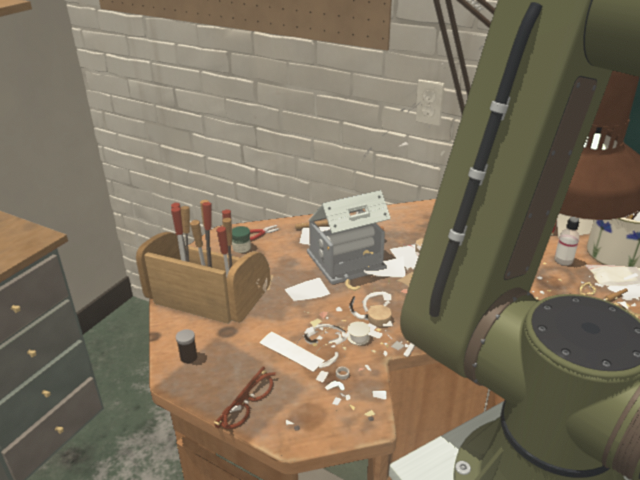

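View pics/top0.png

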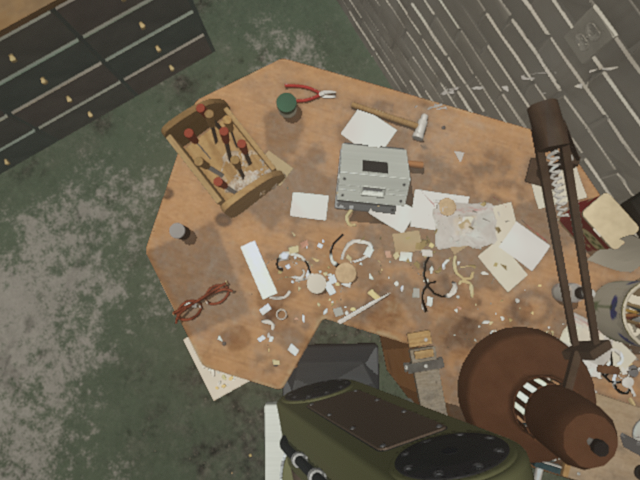

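The top view shows the mill at about (373,180), with its pad at (375,167). The strip is near (258,269), the film can at (180,232), and the spool and corks around (316,284) and (345,272). The scene view shows the cover raised. I'll zoom in and measure from these.

```bash
cat > h.py <<'E'
import numpy as np,cv2
from workcell import calibration
def cam(n):
    c=calibration(n);f=240/np.tan(np.radians(c['vfov']/2));R=cv2.Rodrigues(np.array(c['rvec']))[0]
    return f,c['cx'],c['cy'],R,np.array(c['tvec'])
def cloud(n,d):
    f,cx,cy,R,t=cam(n);v,u=np.mgrid[:480,:640]
    P=np.stack([(u-cx)/f*d,(v-cy)/f*d,d],-1)
    return (P-t)@R
def onplane(n,uv,z):
    f,cx,cy,R,t=cam(n);uv=np.atleast_2d(uv).astype(float)
    r=np.c_[(uv[:,0]-cx)/f,(uv[:,1]-cy)/f,np.ones(len(uv))]@R
    o=-R.T@t
    return o+r*((z-o[2])/r[:,2])[:,None]
def proj(n,P):
    f,cx,cy,R,t=cam(n);Q=np.atleast_2d(P)@R.T+t
    return np.c_[f*Q[:,0]/Q[:,2]+cx,f*Q[:,1]/Q[:,2]+cy]
E
python3 - <<'E'
from h import *
for n,(x0,y0,x1,y1),k in (("top",(325,130,425,230),6),("scene",(290,170,410,290),5),("top",(160,215,360,315),4)):
    p=cv2.imread(f"pics/{n}0.png")[y0:y1,x0:x1]
    cv2.imwrite(f"pics/crop_{n}{x0}.png",cv2.resize(p,None,fx=k,fy=k,interpolation=cv2.INTER_CUBIC))
d=np.load("top0.npy");P=cloud("top",d)
for u,v in [(375,167),(373,192),(345,150),(405,152),(258,269),(180,232),(316,284),(345,272),(300,240),(375,207),(320,300)]: print(u,v,P[v,u].round(1))
p=cv2.imread("pics/top0.png");hsv=cv2.cvtColor(p,cv2.COLOR_BGR2HSV)
m=((hsv[...,1]<40)&(hsv[...,2]>190)).astype(np.uint8);m[:,:235]=0;m[:,285:]=0;m[:232]=0;m[305:]=0
cs=cv2.findContours(m,0,2)[0];c=max(cs,key=cv2.contourArea);print(cv2.contourArea(c),cv2.minAreaRect(c))
W=onplane("top",c[:,0,:],5.0)
r=cv2.minAreaRect(W[:,:2].astype(np.float32));print(r,cv2.boxPoints(r))
E
```

```text
375 167 [625.  -76.7 158.2]
373 192 [577.7 -72.3 148.9]
345 150 [671.2 -22.4 114.5]
405 152 [ 667.1 -145.9  104.3]
258 269 [437.2 168.4   8.9]
180 232 [517.3 326.1  56.3]
316 284 [402.   42.5  23.6]
345 272 [426.3 -20.7  20.5]
300 240 [499.1  75.8   3.1]
375 207 [567.8 -91.5  11.7]
320 300 [367.   34.5   4.2]
834.5 ((258.12677001953125, 269.2908935546875), (57.32875061035156, 15.983416557312012), 66.4477310180664)
((436.995361328125, 168.61712646484375), (125.69194030761719, 34.67462921142578), 22.895526885986328) [[372.35553 160.13818]
 [385.84576 128.19537]
 [501.6352  177.09607]
 [488.14496 209.03888]]
```

View pics/crop_top325.png

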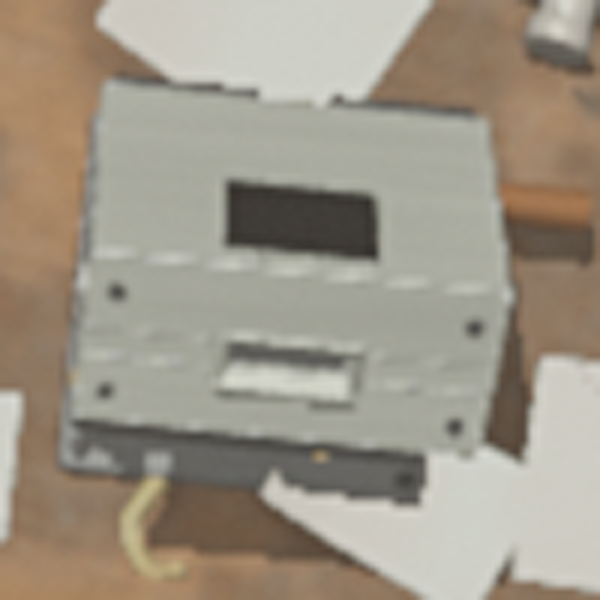

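View pics/crop_scene290.png

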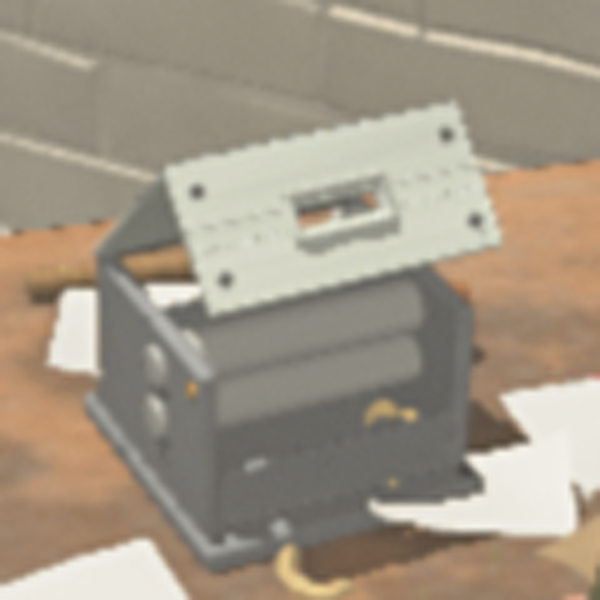

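View pics/crop_top160.png

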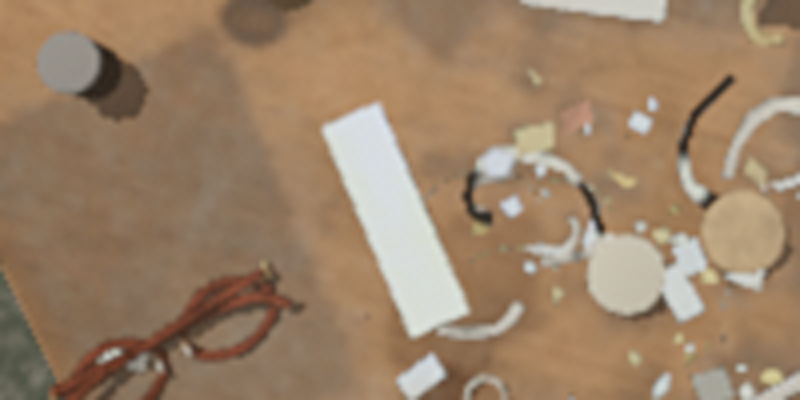

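```bash
cat > mill.py <<'E'
from h import *
def fit_mill(tag):
    p=cv2.imread(f"pics/top{tag}.png");d=np.load(f"top{tag}.npy");P=cloud("top",d)
    g=cv2.cvtColor(p,cv2.COLOR_BGR2GRAY)
    m=(g<75).astype(np.uint8);m[:,:335]=0;m[:,415:]=0;m[:150]=0;m[195:]=0
    c=[c for c in cv2.findContours(m,0,2)[0] if 150<cv2.contourArea(c)<700]
    for k in c: print("dark",cv2.contourArea(k),cv2.minAreaRect(k))
    return p,d,P,g,c
E
python3 - <<'E'
from mill import *
p,d,P,g,c=fit_mill("0")
k=max(c,key=cv2.contourArea)
(u0,v0),_,_=cv2.minAreaRect(k)
m=np.zeros(g.shape,np.uint8);cv2.drawContours(m,[k],-1,1,-1)
pad=P[m>0]; print("pad n",len(pad),pad.mean(0),np.ptp(pad,0))
# plate plane: points around
roi=np.zeros_like(m);roi[152:172,345:402]=1
Q=P[(roi>0)&(cv2.dilate(m,np.ones((5,5)))==0)]
c0=np.median(Q,0);Q=Q[np.abs(Q-c0).max(1)<90]
for _ in range(3):
    c0=Q.mean(0);n=np.linalg.svd(Q-c0)[2][2];n*=np.sign(n[2]);r=(Q-c0)@n;Q=Q[np.abs(r)<max(2*r.std(),1)]
print("plane n",n,"rms",r.std(),"tilt",np.arccos(n[2]),"az",np.degrees(np.arctan2(n[1],n[0])))
npd=np.linalg.svd(pad-pad.mean(0))[2][2];print("pad normal",npd, (pad.mean(0)-c0)@n)
# pad edges on its plane
f,cx,cy,R,t=cam("top");o=-R.T@t
bx=cv2.boxPoints(cv2.minAreaRect(k));r=np.c_[(bx[:,0]-cx)/f,(bx[:,1]-cy)/f,np.ones(4)]@R
X=o+r*(((pad.mean(0)-o)@n)/(r@n))[:,None];print(X.round(1));print([np.linalg.norm(X[i]-X[i-1]).round(1) for i in range(4)])
d=P
for u,v in [(515,385),(490,360),(535,410),(550,120),(570,300),(320,350),(360,355),(445,207)]: print("obs",u,v,P[v,u].round(0))
E
```

```text
dark 204.0 ((375.014892578125, 166.3514862060547), (24.975435256958008, 9.651860237121582), 5.710593223571777)
pad n 237 [626.13520364 -75.9612736  158.88456716] [29.14138528 47.72167755 32.23205144]
plane n [ 0.7218399  -0.08939916  0.68626157] rms 0.7109625758459912 tilt 0.8144595782441314 az -7.060075386926845
pad normal [ 0.73026161 -0.08990135  0.6772265 ] 2.3409281306760263
[[ 616.7  -50.3  172.1]
 [ 641.8  -55.4  145.1]
 [ 635.8 -104.   145.1]
 [ 610.9  -97.4  172.1]]
[np.float64(47.5), np.float64(37.2), np.float64(49.0), np.float64(37.3)]
obs 515 385 [ 260. -232.  394.]
obs 490 360 [ 290. -209.  365.]
obs 535 410 [ 244. -227.  467.]
obs 550 120 [ 567. -201.  616.]
obs 570 300 [ 379. -272.  484.]
obs 320 350 [ 151.   35. -797.]
obs 360 355 [ 128. -114. -808.]
obs 445 207 [ 562. -242.   28.]
```

```bash
python3 - <<'E'
from h import *
print("base",proj("top",[[0,0,0],[0,0,300],[140,-531,227]]).round(),proj("scene",[[0,0,0],[0,0,300],[140,-531,227]]).round())
T=cloud("top",np.load("top0.npy"));S=cloud("scene",np.load("scene0.npy"))
for n,C,uv in (("top",T,[(330,400),(400,430),(450,455),(520,460),(300,440),(545,400),(590,440),(465,400),(560,345),(550,130),(555,200),(600,290)]),("scene",S,[(420,310),(470,200),(520,50),(560,220),(580,330),(620,120),(600,200),(570,205),(625,205),(615,170),(450,10),(470,60),(480,360)])):
    for u,v in uv: print(n,u,v,C[v,u].round())
E
python3 - <<'E'
import cv2,numpy as np
p=cv2.imread("pics/top0.png")[90:,420:640];cv2.imwrite("pics/lampt.png",cv2.resize(p,None,fx=1.5,fy=1.5))
p=cv2.imread("pics/scene0.png")[0:300,390:640];cv2.imwrite("pics/lamps.png",cv2.resize(p,None,fx=2,fy=2))
E
```

```text
base [[340. 475.]
 [349. 552.]
 [657. 433.]] [[540. 489.]
 [589. 331.]
 [711. 213.]]
top 330 400 [228.  24. 316.]
top 400 430 [242. -50. 526.]
top 450 455 [251. -77. 638.]
top 520 460 [ 254. -130.  664.]
top 300 440 [185.  69. 365.]
top 545 400 [ 258. -237.  474.]
top 590 440 [ 229. -256.  538.]
top 465 400 [ 230. -175.  346.]
top 560 345 [ 309. -312.  366.]
top 550 130 [ 557. -200.  616.]
top 555 200 [ 576. -494.    6.]
top 600 290 [ 375. -570.   21.]
scene 420 310 [177. 104. 254.]
scene 470 200 [157.  61. 419.]
scene 520 50 [166.   8. 589.]
scene 560 220 [ 458. -566.   39.]
scene 580 330 [  3.  14. 307.]
scene 620 120 [ 191. -258.  443.]
scene 600 200 [ 160. -213.  338.]
scene 570 205 [ 187. -184.  325.]
scene 625 205 [ 141. -249.  328.]
scene 615 170 [ 170. -247.  374.]
scene 450 10 [ 575. -259.  525.]
scene 470 60 [ 786. -536.  338.]
scene 480 360 [ 78.  86. 233.]
```

View pics/lamps.png

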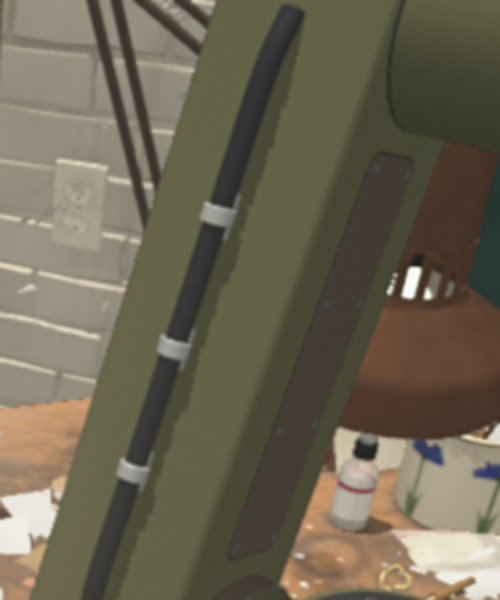

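View pics/lampt.png

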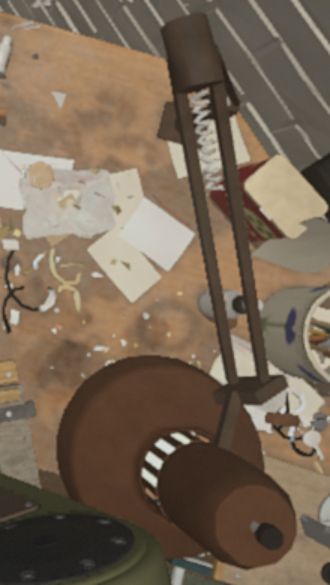

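```bash
python3 - <<'E'
from workcell import *
import numpy as np,pickle
from scipy.spatial.transform import Rotation as R
rng=np.random.default_rng(0);s=observe();D=[(s['ee_pos'],s['ee_rot'],s['joint_positions'])]
print(R.from_rotvec(s['ee_rot']).as_matrix().round(3))
R0=R.from_rotvec(s['ee_rot'])
for i in range(400):
    az=rng.uniform(-1.4,.5);r=rng.uniform(350,700);p=[r*np.cos(az),r*np.sin(az),rng.uniform(30,500)]
    o=(R.from_rotvec([0,0,rng.uniform(-1,1.5)])*R0*R.from_rotvec(rng.uniform(-.5,.5,3))).as_rotvec()
    q=ik(p,o)
    if q is not None: D.append((np.array(p),o,np.array(q)))
pickle.dump(D,open("ik.pkl","wb"));print(len(D))
for p in([300,0,200],[500,0,200],[700,0,200],[500,0,400],[500,200,200]):
  print(p,np.round(ik(p,s['ee_rot']),3))
E
cat > fk.py <<'E'
import numpy as np,pickle
from scipy.spatial.transform import Rotation as R
def chain(x,q):
    # x: q_i points(6x3), w_i (6x3), tool pos3, rot3 ; returns pos, R, transforms
    Rm=np.eye(3);t=np.zeros(3);out=[]
    for i in range(6):
        w=x[18+3*i:21+3*i];w=w/np.linalg.norm(w);c=x[3*i:3*i+3]
        Ri=R.from_rotvec(w*q[i]).as_matrix()
        t=t+Rm@(c-Ri@c);Rm=Rm@Ri;out.append((Rm.copy(),t.copy()))
    return Rm@x[36:39]+t,Rm@R.from_rotvec(x[39:42]).as_matrix(),out
E
python3 - <<'E'
from fk import *
from scipy.optimize import least_squares
D=pickle.load(open("ik.pkl","rb"))[:120]
Y=[R.from_rotvec(o).as_matrix() for _,o,_ in D]
def res(x):
    r=[]
    for (p,o,q),M in zip(D,Y):
        a,B,_=chain(x,q);r+=list((a-p));r+=list(((B-M)*300).ravel())
    # mild regularize
    return np.r_[r,1e-3*(x-x0)]
best=None
for w3 in ([0,0,1],[0,1,0],[0,0,-1],[0,-1,0]):
  for w5 in ([0,0,1],[0,0,-1]):
    pts=np.array([[0,0,0],[0,0,300],[0,0,800],[0,0,1000],[0,0,1200],[0,0,1300.]])
    w=np.array([[0,0,1],[0,1,0],[0,1,0],w3,[0,1,0],w5],float)
    x0=np.r_[pts.ravel(),w.ravel(),[0,37,1400],[0,0.1,0]]
    s=least_squares(res,x0,max_nfev=60);print(w3,w5,s.cost)
    if best is None or s.cost<best.cost: best=s
    if best.cost<5: break
  if best.cost<5: break
x=best.x;np.save("fk.npy",x)
for i in range(6):
    w=x[18+3*i:21+3*i];print(i,(w/np.linalg.norm(w)).round(4),x[3*i:3*i+3].round(1))
print(x[36:].round(3))
E
```

```text
[[-0.967 -0.     0.255]
 [-0.255  0.001 -0.967]
 [-0.    -1.    -0.001]]
385
[300, 0, 200] [-1.230e-01 -2.700e-01  2.166e+00  1.000e-03  1.247e+00  1.190e+00]
[500, 0, 200] [-7.400e-02  2.140e-01  1.695e+00  1.000e-03  1.233e+00  1.239e+00]
[700, 0, 200] [-5.300e-02  6.670e-01  1.051e+00  1.000e-03  1.424e+00  1.260e+00]
[500, 0, 400] [-7.400e-02  1.170e-01  1.349e+00  1.000e-03  1.676e+00  1.239e+00]
[500, 200, 200] [3.120e-01 2.980e-01 1.589e+00 1.000e-03 1.254e+00 1.625e+00]
[0, 0, 1] [0, 0, 1] 0.027187133745379864
0 [ 0. -0.  1.] [ 0.  0. -0.]
1 [-0.  1.  0.] [ -0.    0.  221.2]
2 [-0.  1.  0.] [ -0.    0.  645.4]
3 [-0. -0.  1.] [  40.9   36.6 1000. ]
4 [-0.  1.  0.] [  40.9   -0.  1092.9]
5 [-0. -0.  1.] [  40.9   36.6 1300. ]
[ 4.090000e+01  3.660000e+01  1.341535e+03  1.209000e+00 -1.209000e+00
 -1.209000e+00]
```

```bash
python3 - <<'E'
from h import *
X=onplane("top",[375.0,166.35],156)[0];print(X)
for yaw in(-7.05,):
  d=np.array([np.cos(np.radians(yaw)),np.sin(np.radians(yaw)),0])
  hg=X+55.6*d;w=hg-115*d;print("hinge",hg,"win",w,"padshut",w+30*d,"nip",w+42*d)
print(onplane("top",[[258.13,269.29]],5.5))
# mill predicted features: housing corners? hinge line ends z 91.5
dy=np.array([-d[1],d[0],0])
print(proj("top",[hg*[1,1,0]+[0,0,91.5]+67*dy,hg*[1,1,0]+[0,0,91.5]-67*dy]),proj("scene",[X,hg*[1,1,0]+[0,0,91.5]+67*dy]))
print(cam("top")[3].T@-cam("top")[4],cam("scene")[3].T@-cam("scene")[4])
E
python3 - <<'E'
from workcell import *
import numpy as np
q=observe()['joint_positions']
set_joints([-1.38,0.3,0.7,0,1.3,-.067])
s=observe();print(s['time'],s['ee_pos'],s['contact_force'])
set_joints([-1.38,-0.3,0.6,0,1.5,-.067])
s=observe();print(s['time'],s['ee_pos'],s['contact_force'])
set_joints([0.0,-0.3,0.6,0,1.5,1.4])
s=observe();print(s['time'],s['ee_pos'],s['contact_force'])
E
```

```text
[626.73747814 -77.05031699 156.        ]
hinge [681.91711004 -83.87440839 156.        ] win [567.78657643 -69.75983086 156.        ] padshut [597.55975911 -73.44189456 156.        ] nip [609.46903218 -74.91472005 156.        ]
[[436.62652344 168.48083002   5.5       ]]
[[341.72023154 143.96559244]
 [405.96418628 150.3849603 ]] [[347.7855148  200.18174737]
 [308.47867983 220.99385602]]
[ 411.06583994   39.26734827 1110.81921004] [-298.30090688  544.78113723  777.32785605]
1.8167 [ 170.52099057 -690.01159076  666.71568455] [ 0.8195764  -0.53638668 -0.11697568]
3.725 [  90.90178132 -277.7727043   984.44083133] [ 0.60160365 -0.97549734 -0.61940278]
5.425 [288.36695129  36.24937592 985.26748815] [ 0.69104105  0.27075174 -0.47800597]
```

```bash
cat > m.py <<'E'
import numpy as np
from scipy.spatial.transform import Rotation as R
yaw=np.radians(-7.05);W=np.array([567.8,-69.8,60.])
def ax(y): return np.array([np.cos(y),np.sin(y),0])
d=ax(yaw);dy=np.array([-d[1],d[0],0]);H=W+115*d;H[2]=91.5
def down(y,flip=1):
    a=ax(y);b=np.array([-a[1],a[0],0])*flip;D=np.array([0,0,-1.]);return R.from_matrix(np.c_[np.cross(D,b),D,b]).as_rotvec()
E
python3 - <<'E'
from workcell import *
from m import *
f=lambda p,extra:(lambda fw,up:H-fw*d+np.array([0,0,up+extra+22]))(85*np.cos(p)-5*np.sin(p),85*np.sin(p)+5*np.cos(p)+8*np.tan(p))
q=[ik(f(.8,60),down(yaw,k)) for k in(1,-1)];print(np.round(q,2))
grab(20)
k=1 if q[0] is not None and (q[1] is None or abs(q[0][5])<=abs(q[1][5])) else -1
o=down(yaw,k)
goto(f(.8,80),o)
s=observe();print(k,s['time'],s['ee_pos'],s['contact_force'],s['width'])
move_straight(f(.8,12),vel=150)
print(move_straight(f(.8,-6),vel=40,force_limit=3),observe()['ee_pos'],f(.8,0),observe()['contact_force'])
import cv2
p,_=read_camera("scene");cv2.imwrite("pics/s1.png",p[:,:,::-1])
E
```

```text
[[-0.18  0.47  1.24 -0.    1.43 -1.63]
 [-0.18  0.47  1.24 -0.    1.43  1.51]]
-1 9.675 [626.88672316 -76.98548812 267.0892509 ] [ 0.35734202 -0.12528381 -0.06695657] 0.002264303715743847
False [626.71476788 -77.0840483  180.14845383] [626.71786356 -77.08640029 186.19590973] [-0.08509676 -0.59549119  0.27556062]
```

View pics/s1.png

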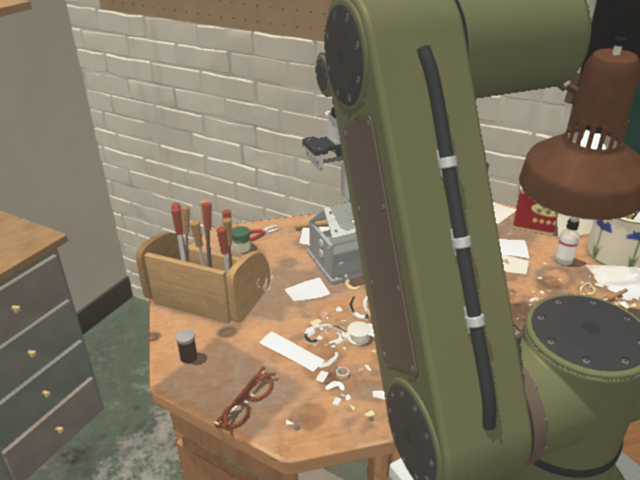

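The arm blocks the scene view of the mill, and the tips are just above the pad with no contact yet. I'll press along the arc next.

Run:
```python
from workcell import *
from m import *
def f(p,extra):
    fw=85*np.cos(p)-5*np.sin(p);up=85*np.sin(p)+5*np.cos(p)
    return H-fw*d+np.array([0,0,up+extra+22])
for p in [.72,.64,.56,.48,.40,.32,.24,.16,.10,.05,.02]:
    r=move_straight(f(p,-1),vel=60,force_limit=30)
    s=observe();print(p,r,s['ee_pos'].round(1),(s['ee_pos'][2]-f(p,-1)[2]).round(1),s['contact_force'].round(1))
    if r: break
if not r:
    for e in(0,-1,-2,-3,-4):
        r=move_straight(f(0,e),vel=20,force_limit=20);s=observe();print(e,r,s['ee_pos'].round(1),s['contact_force'].round(1))
        if r or s['contact_force'][2]>18: break
print(s['time'])
```

```text
0.72 False [621.5 -76.4 172. ] -0.3 [ 1.1  0.2 -0.6]
0.64 False [617.1 -75.9 167.1] -0.1 [ 0.7 -0.4  0.3]
0.56 False [612.9 -75.4 161.7] -0.2 [ 1.9 -0.1  0.9]
0.48 False [609.1 -74.9 155.9] -0.3 [2.1 0.4 1.4]
0.4 False [605.8 -74.5 149.8] -0.5 [ 2.5 -0.9  1.1]
0.32 False [603.  -74.2 143.6] -0.4 [0.3 0.7 1.2]
0.24 False [600.8 -73.9 137.1] -0.4 [-0.7 -0.7 -0.2]
0.16 False [599.1 -73.6 130.4] -0.6 [-0.4 -0.4  0.9]
0.1 False [598.3 -73.6 125.6] -0.4 [-0.6 -0.1 -0.2]
0.05 False [597.8 -73.5 121.5] -0.3 [ 1.1 -0.5  0.2]
0.02 False [597.7 -73.5 119.1] -0.1 [-0.3  0.8  0.5]
0 False [597.7 -73.5 118.8] [-0.9  0.   4. ]
-1 False [597.8 -73.5 118.7] [-4.5  1.6 11.9]
-2 False [597.8 -73.5 118.5] [-9.   1.2 19.6]
14.6
```

Run:
```python
from workcell import *
from m import *
import cv2
p=observe()['ee_pos']
move_straight(p+[0,0,100],vel=150)
# go to above strip, high
ys=np.radians(22.9);C=np.array([436.8,168.5,0]);G=C-25*ax(ys)
q=[ik(G+[0,0,150],down(ys,k)) for k in(1,-1)];print(np.round(q,2))
o=down(ys,-1)
goto(G+[0,0,150],o);ungrasp()
s=observe();print(s['time'],s['ee_pos'],s['contact_force'],s['width'])
for n in("scene","top"):
    p,dd=read_camera(n);cv2.imwrite(f"pics/{n}2.png",p[:,:,::-1]);np.save(f"{n}2.npy",dd)
a=cv2.imread("pics/top2.png");b=cv2.imread("pics/scene2.png")
cv2.imwrite("pics/c2.png",np.hstack([cv2.resize(a[130:230,325:425],(400,400),interpolation=2),cv2.resize(b[190:290,300:400],(400,400),interpolation=2)]))
```

```text
[[ 0.28  0.15  1.9  -0.    1.09 -1.69]
 [ 0.28  0.15  1.9  -0.    1.09  1.45]]
18.05 [413.76363049 158.79511562 149.99114015] [0.13076178 0.94305955 0.10227948] 0.9938371762291989
```

View pics/c2.png

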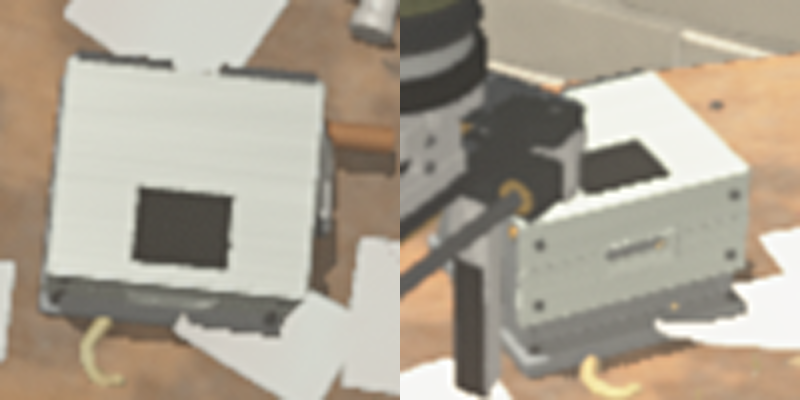

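View pics/top2.png

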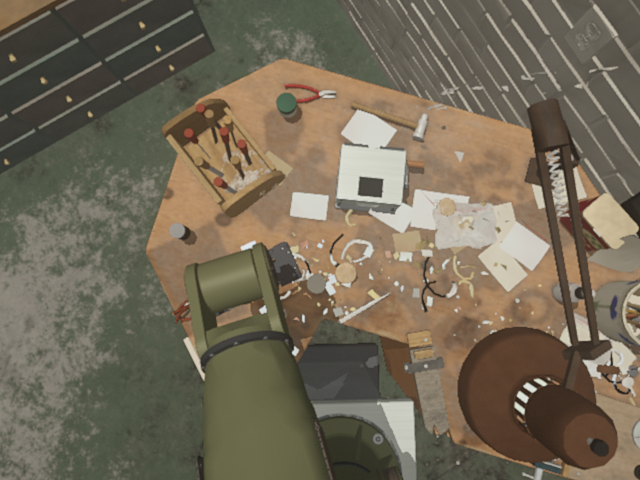

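View pics/scene2.png

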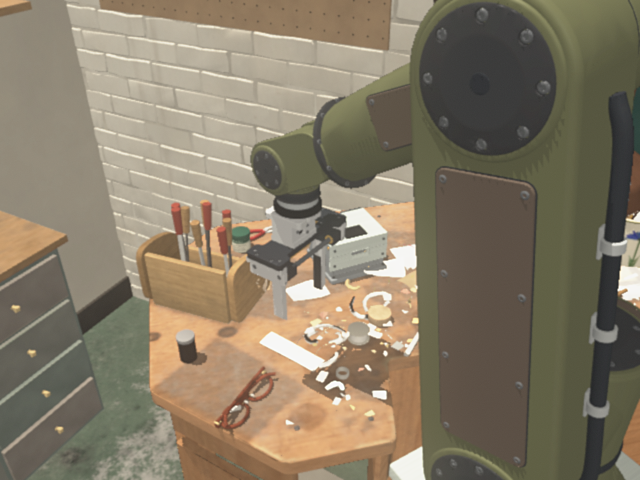

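The cover is shut, with the top plate level and the pad at top-view pixel (370,187). In the scene view the apron is flat and the window is near (359,252). I'll refine the mill pose from the shut pad and the window, then grasp the strip.

Run:
```python
from mill import *
import m
p,d,P,g,c=fit_mill("2")
k=max(c,key=cv2.contourArea)
# subpixel: upsample x8 and threshold mid-level
u0,v0=335,145;z=8
G=cv2.resize(g[v0:215,u0:415],None,fx=z,fy=z,interpolation=cv2.INTER_CUBIC)
M=(G<125).astype(np.uint8)
for k in cv2.findContours(M,0,2)[0]:
    if 200*64<cv2.contourArea(k)<600*64:
        uv=(k[:,0,:]+.5)/z-.5+[u0,v0];X=onplane("top",uv,96.5)
        r=cv2.minAreaRect(X[:,:2].astype(np.float32));b=cv2.boxPoints(r);M_=cv2.moments(X[:,:2].astype(np.float32).reshape(-1,1,2))
        print("pad",r,M_['m10']/M_['m00'],M_['m01']/M_['m00'])
# bright plate: corners
M=(G>165).astype(np.uint8);k=max(cv2.findContours(M,0,2)[0],key=cv2.contourArea)
print(cv2.contourArea(k)/64)
uv=(cv2.convexHull(k)[:,0,:]+.5)/z-.5+[u0,v0];X=onplane("top",uv,94);r=cv2.minAreaRect(X[:,:2].astype(np.float32));print("plate",r)
print("expected pad",m.W+30*m.d, "scene win px",proj("scene",[m.W,m.W+19*m.dy,m.W-19*m.dy]))
s=cv2.imread("pics/scene2.png")[235:270,340:380];cv2.imwrite("pics/win.png",cv2.resize(s,None,fx=16,fy=16,interpolation=2))
```

```text
dark 320.0 ((370.0, 186.0), (16.0, 22.0), 90.0)
pad ((597.8430786132812, -73.16069793701172), (49.16283416748047, 39.06114196777344), 83.05982971191406) 598.0360769324833 -72.90561040732968
pad ((606.8865356445312, -152.1004180908203), (20.70807647705078, 96.45362854003906), 82.05279541015625) 607.9931526203836 -149.55751424809168
3774.71875
plate ((613.76953125, -83.7507553100586), (161.17430114746094, 146.04270935058594), 88.75413513183594)
expected pad [597.57318268 -73.4820637   60.        ] scene win px [[359.45670688 252.54759695]
 [351.38885317 254.66896953]
 [367.44189653 250.44796016]]
```

View pics/win.png

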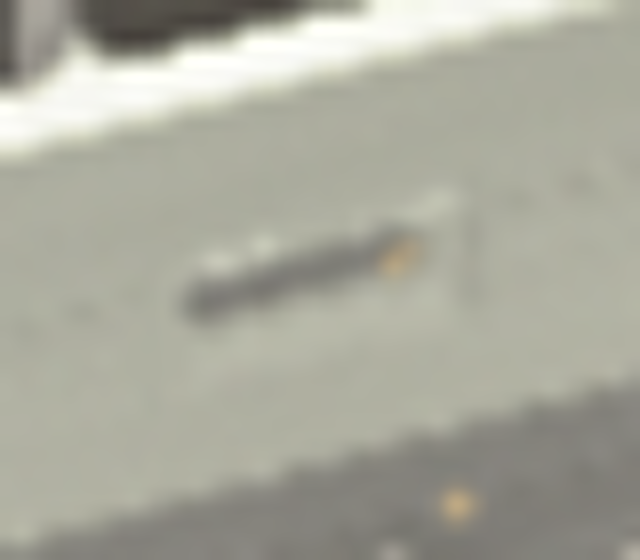

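Run:
```python
from workcell import *
from m import *
import cv2
ys=np.radians(22.9);C=np.array([436.8,168.5,0]);G=C-25*ax(ys)
move_straight(G+[0,0,45],vel=150)
print(move_straight(G+[0,0,23.3],vel=50,force_limit=6),observe()['ee_pos'])
grab(45)
s=observe();print(s['time'],s['ee_pos'],s['contact_force'],s['width']*94)
move_straight(s['ee_pos']+[0,0,110],vel=120)
s=observe();print(s['time'],s['ee_pos'],s['contact_force'],s['width']*94)
for n in("scene","top"):
    p,dd=read_camera(n);cv2.imwrite(f"pics/{n}3.png",p[:,:,::-1]);np.save(f"{n}3.npy",dd)
```

```text
True [413.58823858 158.6984567   23.16184185]
20.4833 [413.08737276 158.69367289  22.9627097 ] [-0.64367933  0.29146167 -1.1900178 ] 31.469981605184156
21.55 [412.76533689 158.58308612 132.33710889] [ 0.14288288  0.01634902 -0.65128879] 31.56313298386278
```

View pics/scene3.png

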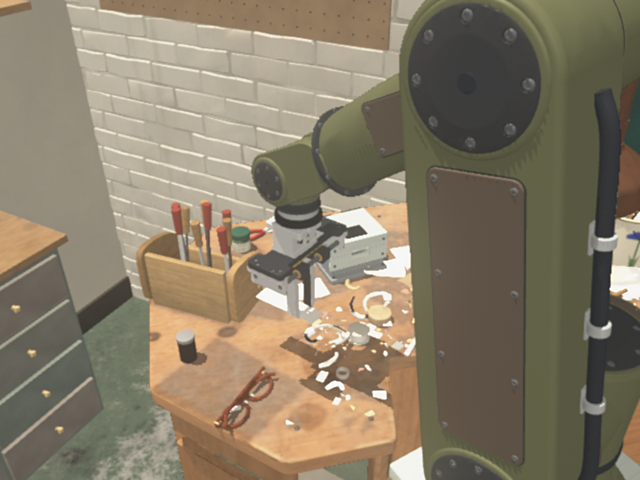

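View pics/top3.png

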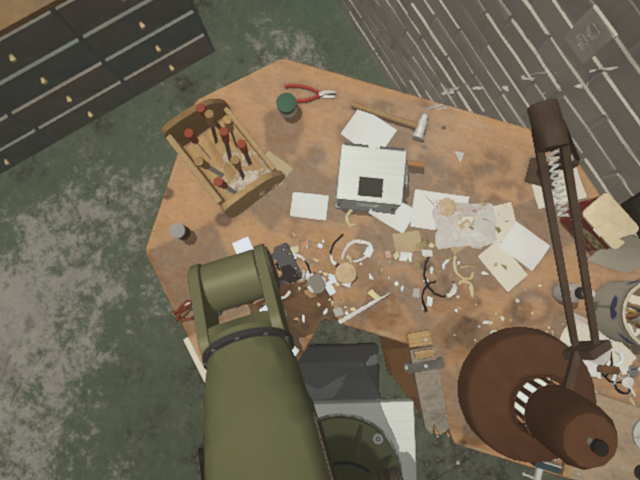

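The strip is held: the gripper width is steady and the strip sits between the fingers at scene (290,297). I'll move to the pre-feed pose in line with the window and check it there.

Run:
```python
from workcell import *
from m import *
import cv2
o=down(np.radians(-7.0),-1)
A=W-(88+25)*d; A[2]=80.3
goto(A+[0,0,50],o)
move_straight(A,vel=120)
s=observe();print(s['time'],s['ee_pos'],A,s['contact_force'],s['width']*94)
for n in("scene","top"):
    p,dd=read_camera(n);cv2.imwrite(f"pics/{n}4.png",p[:,:,::-1]);np.save(f"{n}4.npy",dd)
a=cv2.imread("pics/top4.png");b=cv2.imread("pics/scene4.png")
cv2.imwrite("pics/c4.png",np.hstack([cv2.resize(a[150:250,325:425],(400,400),interpolation=2),cv2.resize(b[210:310,300:400],(400,400),interpolation=2)]))
```

```text
23.1 [455.92412137 -55.43754771  80.7223553 ] [455.65434524 -55.93089338  80.3       ] [ 0.21051019 -0.42108774 -0.55206844] 31.905838148596875
```

View pics/c4.png

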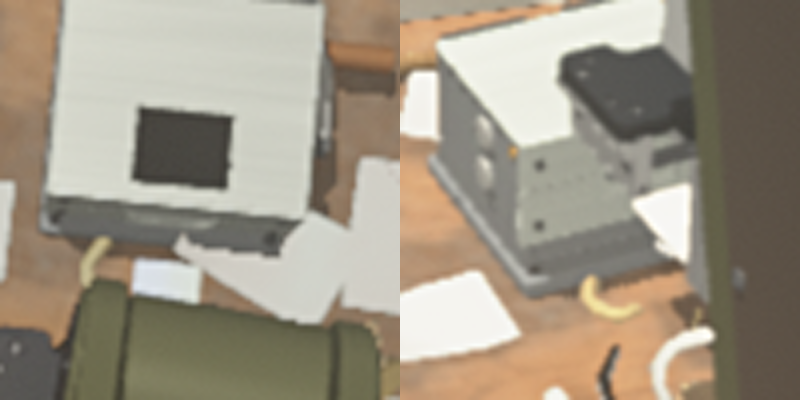

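The top crop shows the strip's leading end in front of the apron, with its front corners near (358.5,215) and (375.5,216). In the scene view its left front corner is near (358,261). I'll measure the lateral offset, the height and the range from these.

Run:
```python
from h import *
from m import *
p=cv2.imread("pics/top4.png");u0,v0,z=345,205,8
G=p[v0:232,u0:390].astype(np.float32)
G=cv2.resize(G,None,fx=z,fy=z,interpolation=cv2.INTER_CUBIC)
M=((G[...,0]>175)).astype(np.uint8)
n,L,st,ce=cv2.connectedComponentsWithStats(M)
for i in range(1,n):
    if st[i,4]>2000: print(i,st[i]/z)
i=L[int((218-v0)*z),int((366-u0)*z)];Q=(L==i).astype(np.uint8)
k=max(cv2.findContours(Q,0,2)[0],key=cv2.contourArea)
uv=(k[:,0,:]+.5)/z-.5+[u0,v0]
X=onplane("top",uv,62.5)-W
fx=X@d;fy=X@dy
print("front",np.percentile(fx,[90,97,100]))
for a in(-28,-32,-36,-40): 
    s=np.abs(fx-a)<1.0
    if s.any(): print(a,fy[s].min(),fy[s].max(),(fy[s].min()+fy[s].max())/2)
cv2.imwrite("pics/m4.png",np.hstack([G.clip(0,255).astype(np.uint8),cv2.merge([Q*255]*3)]))
TCP=np.array([455.92,-55.44,80.72]);E=TCP+88*ax(np.radians(-7.0));E[2]-=17.5
print("pred scene corners",proj("scene",[E+17*dy,E-17*dy]),"TCP lateral",(TCP-W)@dy)
b=cv2.imread("pics/scene4.png");cv2.imwrite("pics/s4c.png",cv2.resize(b[245:285,340:390],None,fx=14,fy=14,interpolation=2))
```

```text
1 [  13.125    4.75    31.875   16.    2265.875]
front [-15.01773202 -12.91055773 -11.09882436]
-28 -26.025202901490896 17.279753345052967 -4.372724778218965
-32 -33.76370837319363 -17.34300064096412 -25.553354507078875
-36 -42.01779523650244 17.217000881534492 -12.400397177483972
-40 -49.98054630064791 17.014965940076774 -16.48279018028557
pred scene corners [[357.40809516 259.37158003]
 [371.96010029 255.48665228]] TCP lateral 0.5197872017756815
```

View pics/m4.png

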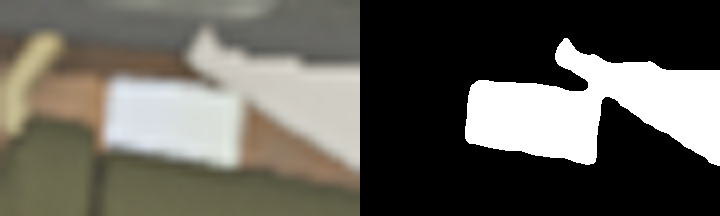

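View pics/s4c.png

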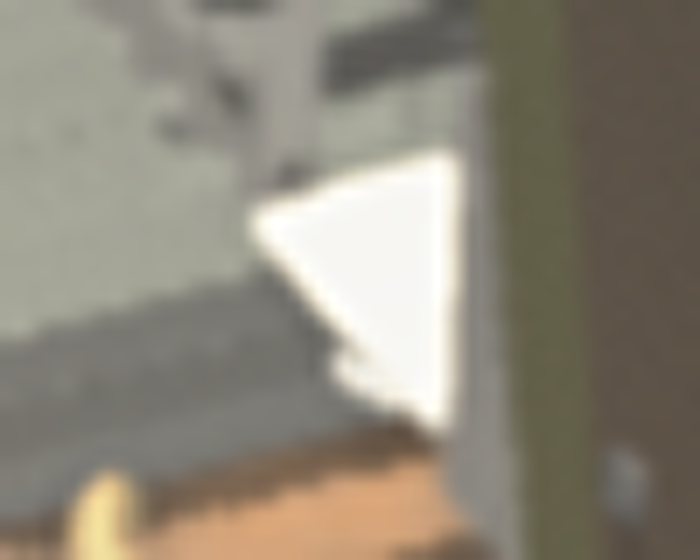

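Run:
```python
from h import *
from m import *
for tag in("2","4"):
    T=cloud("top",np.load(f"top{tag}.npy"))
    pl=T[160:175,345:398].reshape(-1,3);print("plate z",np.median(pl[:,2]),pl[:,2].std(), "pad z",np.median(T[182:191,362:378,2]),"bench",np.median(T[225:232,385:392,2]) , np.median(T[205:215,318:322,2]))
T=cloud("top",np.load("top4.npy"));p=cv2.imread("pics/top4.png")
for v in range(214,226):
    print(v,T[v,360:375:2,2].round(1))
Q=T[216:221,360:374].reshape(-1,3)-W;A=np.c_[Q@d,Q@dy,np.ones(len(Q))];print("top fit",np.linalg.lstsq(A,Q[:,2],rcond=None)[0],Q[:,2].mean()+60,(Q@d).mean())
S=cloud("scene",np.load("scene4.npy"));q=cv2.imread("pics/scene4.png")
m=(q.min(2)>225);m[:258]=0;m[268:]=0;m[:,:360]=0;m[:,371:]=0
m=cv2.erode(m.astype(np.uint8),np.ones((3,3)))>0
Q=S[m]-W;print(len(Q),"scene", np.c_[Q@d,Q@dy,Q[:,2]+60].round(1)[::4])
# scene bias on apron/bench
S2=cloud("scene",np.load("scene2.npy"));
for u,v in[(370,240),(380,235),(345,262),(375,258),(310,290)]: X=S2[v,u]-W;print((u,v),X@d,X@dy,X[2]+60)
# triangulate corners
def tri(a,b):
    M=[]
    for n,(u,v) in(("top",a),("scene",b)):
        f,cx,cy,R_,t=cam(n);Pm=np.array([[f,0,cx],[0,f,cy],[0,0,1]])@np.c_[R_,t];M.append(Pm)
    X=cv2.triangulatePoints(M[0],M[1],np.array(a,float),np.array(b,float));return (X[:3]/X[3]).ravel()
X=tri((357.7,214.2),(357.4,259.9));print("corner",X,(X-W)@d,(X-W)@dy,proj("top",X),proj("scene",X))
```

```text
plate z 95.57925518631524 62.27814303473102 pad z 97.97217016919049 bench 1.5471415236079076 7.632922424110103
plate z 95.4304550577151 50.89736037685641 pad z 98.32728363848753 bench 8.14352315246309 6.61393775294964
214 [ 1.4  2.8  0.5  6.5  1.9 15.  15.   9.6]
215 [ 2.7  3.  -3.5  0.8  3.8 -2.4  6.5 12.1]
216 [64.5 60.7 67.6 62.8 63.5  2.7 -0.8 11.9]
217 [61.3 62.5 64.1 63.7 66.  63.5 63.5 60.8]
218 [62.1 61.5 63.2 63.9 61.6 65.5 62.1 65.3]
219 [61.7 61.3 62.9 63.1 66.8 65.7 64.6 64.4]
220 [62.9 65.6 66.5 63.8 59.3 63.9 64.7 65.2]
221 [64.9 64.1 65.6 63.2 63.  67.8 67.4  0.8]
222 [60.6 60.8 67.1 64.9 63.8 66.5 67.2 -2.5]
223 [62.7 64.  66.6 63.3 59.9 65.1 65.9  1.2]
224 [346.4 344.  339.3  65.3  63.9  65.   62.5   1.7]
225 [350.2 346.9 346.2 344.6 343.5 339.7  65.   -1. ]
top fit [ -2.30933964   0.20051836 -68.8167905 ] 60.23800353880978 -29.980757991470398
55 scene [[-27.3   1.2  61. ]
 [-36.4  -3.2  65.4]
 [-32.2   1.5  61.7]
 [-31.9  12.9  62.2]
 [-36.    5.8  62.8]
 [-40.4  -1.1  63.6]
 [-42.3   9.2  65.2]
 [-43.3   0.4  63.4]
 [-41.5   8.6  62.1]
 [-44.7   1.1  61.9]
 [-46.    8.7  62.5]
 [-46.9  13.8  62.1]
 [-47.6   4.8  59.9]
 [-51.4   9.2  61.1]]
(370, 240) 1.2068492696497422 -24.731248510797002 84.10650635357919
(380, 235) 0.416832575705655 -47.852652972246375 90.87371516082965
(345, 262) 2.450440834250164 32.42448535804654 43.611575578267704
(375, 258) 1.408257078415422 -39.1913727657689 33.86633659995518
(310, 290) -10.161922854379245 118.78609031133578 5.960166843658357
corner [545.82283746 -49.09901341  61.70672378] -24.351747544431653 17.847098094076355 [[357.95844167 214.37377724]] [[357.18230761 259.89121926]]
```

The two views agree: the strip's upper face is at about 62 mm, level, and its lateral offset is about 0.3–0.5 mm. The leading end is about 24 mm before the window. I'll feed it in, watching the force.

Run:
```python
from workcell import *
from m import *
import cv2
s=observe();p0=s['ee_pos'];lat=(p0-W)@dy
def P(fe):  # end at forward fe
    p=W+(fe-88.4)*d+0.5*dy;p[2]=80.4;return p
for fe in(-8,4,12,20,28,36):
    r=move_straight(P(fe),vel=50,force_limit=6)
    s=observe();e=s['ee_pos']-W;print(fe,r,(e@d+88.4).round(1),(e@dy).round(2),s['ee_pos'][2].round(2),s['contact_force'].round(1),s['torque'].round(2))
    if r:break
print(s['time'],s['width']*94)
for n in("scene","top"):
    p,dd=read_camera(n);cv2.imwrite(f"pics/{n}5.png",p[:,:,::-1]);np.save(f"{n}5.npy",dd)
a=cv2.imread("pics/top5.png");b=cv2.imread("pics/scene5.png")
cv2.imwrite("pics/c5.png",np.hstack([cv2.resize(a[150:250,325:425],(400,400),interpolation=2),cv2.resize(b[210:310,300:400],(400,400),interpolation=2)]))
```

```text
-8 False -7.9 0.49 80.25 [-0.6 -0.1 -0.8] [ 0.03  0.02 -0.04]
4 False 4.1 0.49 80.25 [-0.2 -0.8 -0.6] [-0.03 -0.04  0.01]
12 False 12.2 0.49 80.36 [-0.1 -0.3 -1. ] [0.01 0.05 0.  ]
20 False 20.2 0.49 80.34 [ 0.4 -0.2 -0.6] [-0.   -0.   -0.04]
28 False 28.2 0.5 80.32 [-0.3  0.7 -1.1] [ 0.    0.   -0.07]
36 False 36.2 0.49 80.32 [ 0.  -0.2 -0.2] [0.07 0.04 0.  ]
25.3083 31.785208486237888
```

View pics/c5.png

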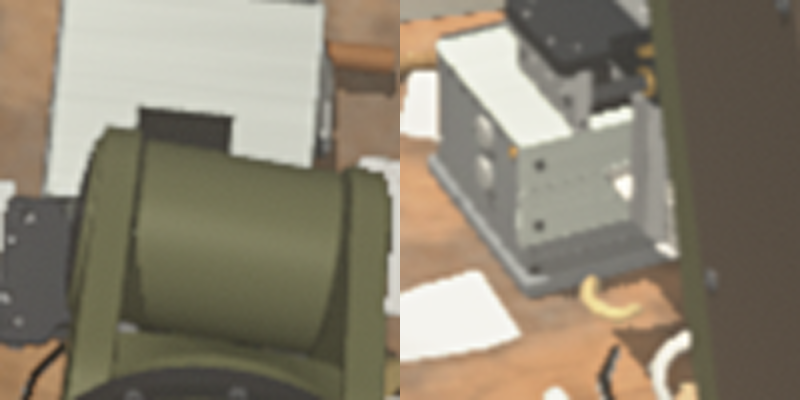

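It went in with no contact force, and the scene view shows the strip entering the window near (356,256). I'll now touch the rolls lightly to confirm how deep it is.

Run:
```python
from workcell import *
from m import *
import cv2
def P(fe):
    p=W+(fe-88.4)*d+0.5*dy;p[2]=80.4;return p
def rep(t):
    s=observe();e=s['ee_pos']-W;print(t,(e@d+88.4).round(1),(e@dy).round(2),s['ee_pos'][2].round(2),s['contact_force'].round(1),s['time'],s['width']*94)
r=move_straight(P(47),vel=15,force_limit=4);rep(r)
```

```text
False 46.8 0.52 80.26 [-2.2  1.   0. ] 26.2917 31.796935921939667
```

Run:
```python
from workcell import *
from m import *
def P(fe):
    p=W+(fe-88.4)*d+0.5*dy;p[2]=80.4;return p
def rep(t):
    F=[]
    for _ in range(6): pause(.03);F.append(observe()['contact_force'])
    s=observe();e=s['ee_pos']-W;print(t,(e@d+88.4).round(2),(e@dy).round(2),s['ee_pos'][2].round(2),np.mean(F,0).round(2),s['time'],s['width']*94)
    return np.mean(F,0)@d
f=rep(0)
for fe in (47.5,48,48.5,49):
    if f<-3: break
    move_straight(P(fe),vel=10,force_limit=5);f=rep(fe)
```

```text
0 46.83 0.48 80.36 [-2.7   0.46 -0.4 ] 26.4917 31.576286500176874
47.5 47.3 0.51 80.3 [-5.02  0.48 -0.56] 26.9417 31.740778100927642
```

Run:
```python
from workcell import *
from m import *
import cv2
p=W+(45.0-88.4)*d+0.5*dy;p[2]=80.4
move_straight(p,vel=10);pause(.3)
F=[]
for _ in range(6): pause(.03);F.append(observe()['contact_force'])
s=observe();e=s['ee_pos']-W;print((e@d+88.4).round(2),(e@dy).round(2),s['ee_pos'],np.mean(F,0).round(2),s['torque'],s['time'],s['width']*94)
for n in("scene","top"):
    q,dd=read_camera(n);cv2.imwrite(f"pics/{n}6.png",q[:,:,::-1]);np.save(f"{n}6.npy",dd)
b=cv2.imread("pics/scene6.png");cv2.imwrite("pics/c6.png",np.hstack([cv2.resize(b[215:290,310:385],(400,400),interpolation=2),cv2.resize(cv2.imread("pics/top6.png")[130:330,160:360],(400,400))]))
```

```text
45.01 0.5 [524.79777256 -63.97827538  80.39441854] [-0.02 -0.2  -0.16] [ 0.00185263  0.04903987 -0.0076614 ] 27.8417 31.40845473876103
```

View pics/c6.png

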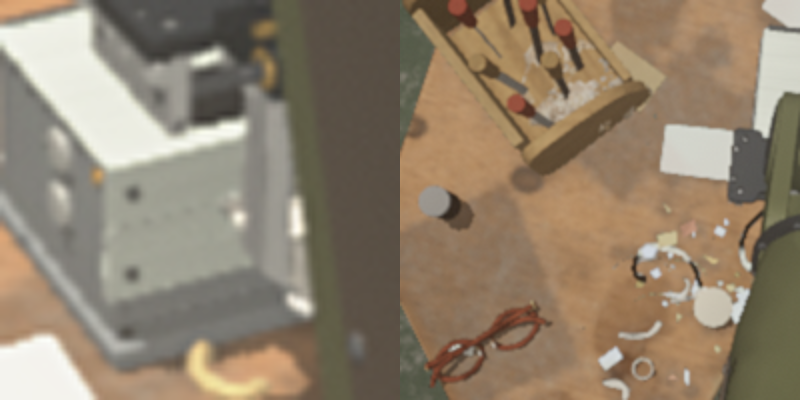

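The cover is still shut and the strip passes into the window beside the finger, near scene (354,256). There's no residual force, and the film can and spool are where they were. I'm handing in.

Run:
```python
from workcell import *
print(finish_job())
```

```text
the job is handed in; nothing more can be done
None
```

I pressed the cover shut, fed the strip through the window to the rolls, and handed the job in with the strip still held there. It took about 28 s of the 53 s allowed.

- **Cover:** I pressed the pad along its arc until it stopped with the fingertips at 96.7 mm (96.5 mm expected when shut), with a peak push of about 20 N. After I lifted off, both cameras showed the cover staying shut and level.
- **Strip:** I gripped it at 45 N, about 25 mm behind its centre. Both views showed it level before feeding, and it went through the window with no measurable contact force.
- **Depth:** I pushed gently until the end touched something, taken to be the rolls, at about 5 N. I then backed off to roughly 1 mm short, and the force returned to about zero.

**Mismatches:**
- **Contact depth:** contact came at about 46 mm past my estimated window position, against the nominal 42 mm. I attribute the extra 4 mm to error in the camera measurements and trusted the contact instead.
- **Grip width:** the gripper reads about 31.5 mm on the 34 mm strip. That reading has stayed steady, so I saw no sign of slipping.
- **Final view:** the arm hid most of the strip at the end, so its final depth and level rest on the force readings and the arm's position. The film can and spool looked undisturbed. The two corks were out of view in the last close-up I checked.

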